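Slide the pepper mill home into its dock

TASK

Put the tall wooden pepper mill back in its place: push it low on its body with the fingertips so that it slides upright over the slate, in through the open mouth of the low wooden horseshoe dock, until its foot is fully home against the back. Only push it, never grip it, lift it or let it tip over, and never push it high up; leave all the other goods where they stand, and take the hand clear at the end.

Things in the scene. Friction and masses are not known exactly. Their poses are not given: they have to be found in the camera images.
- pepper_mill: tall round waisted wooden pepper mill, steel ball on top, 205 mm tall, 0.2 to 0.45 kg, loose and upright on the slate. Its foot is a straight cylinder 54 mm across, up to 34 mm high; 36 mm across at 75 to 95 mm up, 47 mm at the head. Pushed higher than 35 mm it may topple. Origin: centre of its underside; z: its axis
- mill_dock: low pale wooden horseshoe, fixed on the slate, 28 mm high, no floor. Mouth at its own -y: push in along its +y. Origin, at slate level: where the mill's axis stands when home (back wall's inner face 27 mm along +y). Pocket 62 mm wide; from 4 to 28 mm before the origin its sides flare to 82 mm inside, 109 outside. The home mill's foot nearly reaches the flares' ends: fingers need not enter
- oil_bottle: slim green glass oil bottle with a cork, 58 mm across, 215 mm tall; bystander; origin: centre of its underside
- price_stand: small black price card on a thin stem with a 42 mm round foot, 106 mm tall, 75 mm wide; bystander; origin: centre of its underside
- drum_cheese: small drum-shaped cheese, 62 mm across, 72 mm tall; bystander; origin: centre of its underside
- brick_cheese: small grey ash-coated cheese, a cut-off pyramid 57x63 mm at the foot, 54 mm tall; bystander; origin: centre of its underside

How it is judged (in metres and radians):
At the end, for the whole second after the job is handed in: The pepper mill stands upright (within 0.05 rad) and at rest on the slate in the dock, its axis within 8 mm of the dock's origin (fully home), untouched (horizontal distance between pepper_mill and mill_dock below 0.008 m and angle between pepper_mill's own z axis and vertical below 0.05 rad and height (world z) of pepper_mill below 0.004 m and linear speed of pepper_mill below 0.01 m/s).
It fails at once if the pepper mill is lifted off the slate (height (world z) of pepper_mill above 0.012 m).
It fails at once if the pepper mill is tipped (more than 0.25 rad) (angle between pepper_mill's own z axis and vertical above 0.25 rad).
It fails at once if the pepper mill is touched by the fingers high up instead of low on its body (grasp point more than 80 mm above the slate) (contact force between the fingers and pepper_mill above 0.5 N and height (world z) of the grasp point above 0.08 m).
It fails at once if the pepper mill is taken between the fingers (contact force between the fingers and pepper_mill above 0.3 N and horizontal distance between the grasp point and pepper_mill below 0.02 m).
It fails at once if a bystander is moved by more than 15 mm (distance of any of oil_bottle, price_stand, drum_cheese, brick_cheese from where it was at the start of the episode above 0.015 m).
It also fails if it takes over 51 s, if anything falls off the work surface, if the arm or the gripper's body presses on something with over 40 N, if the wrist force passes 120 N, or if a joint passes its speed limit or range.

ROBOT

A 6-joint arm with a two-finger parallel gripper is mounted at the origin on a cart in front of the work surface, level with it; the furniture and walls round the work are solid. World frame = base frame: x ahead of the robot, y to its left, z up, the work surface at z = 0. Lengths are in m, angles in degrees, forces in N, time in s.
With the tool pointing down it reaches from about 0.4 to 0.825 m from the base axis. Payload 7 kg.
Tool frame: the origin (TCP) lies at the very end of the fingers, on their centre line; the grasp point (between the pads) lies 19 mm behind it; x points along the fingers, z is the direction in which the jaws open and shut, and the axes are right-handed (so a half turn about x gives the same grasp; the last joint's range is limited). The gripper opens to 88 mm and grips with 3 to 60 N. Pads are 19 mm wide; open, the fingers measure 130 mm over their backs; the gripper's body (78 mm by 193 mm) begins 47 mm behind the grasp point.
Start: joints at [88.642, 20.546, 0.682, 0, -70.136, -16.507], TCP at [0.207, 0.642, 0.227] pointing down, gripper open.
Joint ranges: [-176.03, 176.03], [-82.01, 121.73], [-58.28, 71.71], [-173.87, 95.51], [-174.79, -0.11], [-173.66, 173.66]. Speed limits (degrees/s): [136.94, 136.94, 172.46, 180, 180, 180].

INTERFACE

Orientations are given as [roll, pitch, yaw] about the fixed x, y, z axes, in that order (R = Rz(yaw) Ry(pitch) Rx(roll)).
In Python, from plant import * gives the robot as it stands.
- The arm moves only by the tool arm_command, never from a script. Its argument "commands" is one flat list of numbers, 5 for each row, row after row: the shift along the tool's x, y, z in mm, then the turn about the tool's x in degrees, then the opening in per cent of the stroke, from 0 (shut) to 100 (fully open). A call has 1 to 5 rows; each row shifts and turns the pose as measured when the row begins, along the tool's axes as they then stand; what a row does not reach is not made up. A row lasts 1/8 s, in which the tool goes at most 62.5 mm and 10.7 degrees, less where a joint would pass 70% of its speed; a pose out of reach is approached as far as the arm can. A call is refused whole if a number of a shift passes 62.5 or a number of a turn 10.7, either way. A call with a gripper value outside its range is refused whole. The fingers move at their own pace and stop on an object; the grip force is fixed at half the most. Time passes only in rows, so rows that do not move let the fingers close. It gives the time, the measured TCP pose, the force and the opening at its end, in the units of the state.
- get_obs(): the state, without advancing time (a new reading comes with each control period).
- snapshot(name): name is "scene" or "top"; returns a dict with "frame" (384x512x3 uint8, blue, green, red), "fov_y" (degrees; the focal length in pixels is half the picture's height over the tangent of half this angle, whatever the lens; pixels are square), "cx", "cy" (the principal point, pixels), "world_to_cam" (4x4, takes a point from world to camera coordinates). Camera axes: x right, y up, looking along -z (the intrinsics and any distortion apply to the point x, -y, -z); pixel columns grow to the right and rows downward; lengths in m; the calibration is good to about 2 mm. A picture is of the moment at which its call begins. There is no depth.
- close_job(): hands the job in, once; it reports no verdict.
The state is a dict: "clock": time; "joint_pos": joint angles; "qvel": joint speeds; "tau": joint torques, N m; "tool_pos": TCP position; "orientation": TCP orientation; "force": force on the tool from outside, world axes, zero at the start; "moment": the same for the moment, N m; "opening": finger opening in m.
Only numpy, scipy, OpenCV 4.12 (cv2) and the standard library are available. Lean on these libraries where they do the work, as an engineer would, in place of code of your own. Each camera call takes 0.05 s, during which the arm holds its last target. There are 200 camera calls.

## Working session

There is one attempt and no reset: what is moved stays moved. The work goes in short steps, Python scripts to look and compute and a tool call to move; the robot and the scene stay as the last step left them, time stands still between calls to the robot, and variables do not carry over. Pictures are saved under pics/ and viewed, about 8 in all and at most 12, crops included, and the job is handed in when it is done.

Besides the shell and the picture viewer there is one more tool, called after ">>>" in YAML: its name, and indented under it one key for each argument. arm_command: Moves the arm, as the interface text tells. Its arguments: {"type":"object","properties":{"commands":{"type":"array"}},"required":["commands"]}

```bash
mkdir -p pics; python3 - <<'E'
from plant import *
import cv2,numpy as np,pickle
o=get_obs();print({k:np.round(o[k],3) for k in o})
for n in("scene","top"):
    s=snapshot(n);cv2.imwrite(f"pics/{n}0.png",s["frame"]);pickle.dump(s,open(f"{n}0.pkl","wb"))
    print(n,{k:(np.round(v,4).tolist() if k!="frame" else v.shape) for k,v in s.items()})
E
```

```text
{'clock': np.float64(0.0), 'joint_pos': array([ 8.8642e+01,  2.0593e+01,  6.3300e-01, -1.9000e-02, -7.0136e+01,
       -1.6506e+01]), 'qvel': array([-0.075,  0.055,  0.04 , -0.073,  0.031, -0.051]), 'tau': array([-0.0000e+00, -5.8272e+01,  2.9305e+01,  6.9970e+00,  7.0000e-03,
       -0.0000e+00]), 'tool_pos': array([0.207, 0.642, 0.226]), 'orientation': array([   6.062,   89.902, -101.808]), 'force': array([-0.477,  0.408, -1.343]), 'moment': array([-0.029, -0.005,  0.02 ]), 'opening': np.float64(0.087)}
scene {'frame': (384, 512, 3), 'fov_y': 44.973, 'cx': 250.1701, 'cy': 189.3495, 'world_to_cam': [[0.7131, -0.7011, -0.0038, -0.2129], [0.3748, 0.3767, 0.8471, -0.3946], [-0.5925, -0.6055, 0.5314, -0.4257], [0.0, 0.0, 0.0, 1.0]]}
top {'frame': (384, 512, 3), 'fov_y': 51.8215, 'cx': 252.3153, 'cy': 187.3383, 'world_to_cam': [[-0.0272, -0.9996, 0.0106, 0.3271], [0.9889, -0.0254, 0.1462, -0.6391], [-0.1458, 0.0145, 0.9892, -0.998], [0.0, 0.0, 0.0, 1.0]]}
```

View pics/scene0.png

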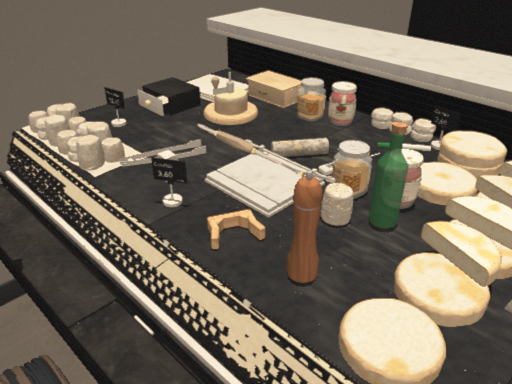

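View pics/top0.png

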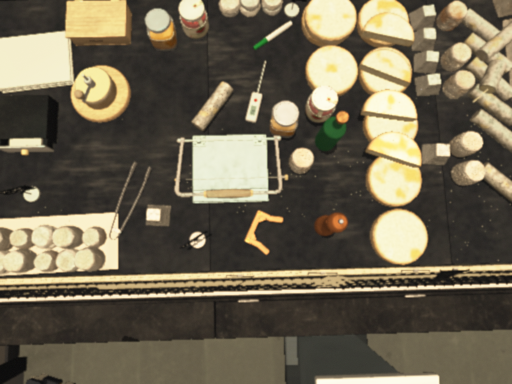

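The mill is at about (300,230) in scene and (327,225) in top. The dock is at (236,226) in scene and (262,232) in top, with its mouth facing the mill. Next I measure both.

```bash
cat > h.py <<'E'
import numpy as np,cv2,pickle
def cam(s):
    f=s["frame"].shape[0]/2/np.tan(np.radians(s["fov_y"]/2));W=np.array(s["world_to_cam"]);return f,W[:3,:3],W[:3,3]
def ray(s,uv):
    f,R,t=cam(s);uv=np.atleast_2d(uv).astype(float)
    d=np.c_[(uv[:,0]-s["cx"])/f,-(uv[:,1]-s["cy"])/f,-np.ones(len(uv))]@R
    return -R.T@t,d
def plane(s,uv,z):
    c,d=ray(s,uv);return c+d*((z-c[2])/d[:,2])[:,None]
def proj(s,p):
    f,R,t=cam(s);q=np.atleast_2d(p)@R.T+t
    return np.c_[s["cx"]+f*q[:,0]/-q[:,2],s["cy"]-f*q[:,1]/-q[:,2]]
def tri(s1,a,s2,b):
    c1,d1=ray(s1,a);c2,d2=ray(s2,b);d1=d1[0];d2=d2[0]
    k=np.linalg.lstsq(np.c_[d1,-d2],c2-c1,rcond=None)[0]
    p,q=c1+k[0]*d1,c2+k[1]*d2;return (p+q)/2,np.linalg.norm(p-q)
E
python3 - <<'E'
from h import *
S=pickle.load(open("scene0.pkl","rb"));T=pickle.load(open("top0.pkl","rb"))
A=cv2.resize(S["frame"][150:300,190:360],None,fx=4,fy=4,interpolation=cv2.INTER_CUBIC)
B=cv2.resize(T["frame"][190:270,180:380],None,fx=4,fy=4,interpolation=cv2.INTER_CUBIC)
cv2.imwrite("pics/a.png",A[:,:]);cv2.imwrite("pics/b.png",B)
for n,s in(("S",S),("T",T)):
    h=cv2.cvtColor(s["frame"],cv2.COLOR_BGR2HSV)
    for nm,lo,hi in(("mill",(3,120,40),(12,255,220)),("dock",(10,90,130),(19,255,255))):
        m=cv2.inRange(h,lo,hi);k,l,st,c=cv2.connectedComponentsWithStats(m)
        for i in range(1,k):
            if st[i,4]>60:print(n,nm,st[i],c[i].round(1),plane(s,c[i],0.0).round(3))
E
```

```text
S mill [ 287  177   35  106 2591] [304.9 231.5] [[0.638 0.191 0.   ]]
S dock [ 246   71   55   37 1131] [275.2  87.4] [[1.204 0.796 0.   ]]
S dock [298  94  27  25 439] [311.8 104.9] [[1.167 0.603 0.   ]]
S dock [ 204  100   54   25 1016] [230.1 112.3] [[0.942 0.743 0.   ]]
S dock [392 121  16  13 102] [399.8 125.2] [[1.225 0.323 0.   ]]
S dock [ 418  132   94  101 1680] [464.8 174.8] [[1.08  0.065 0.   ]]
S dock [334 160  35  35 727] [353.1 173.7] [[0.896 0.256 0.   ]]
S dock [295 172  26  33 466] [308.  187.5] [[0.771 0.292 0.   ]]
S dock [207 209  58  40 998] [234.5 224. ] [[0.556 0.307 0.   ]]
S dock [423 218  34  26  96] [438.1 228.5] [[0.834 0.01  0.   ]]
S dock [ 340  244  172  140 3209] [420.  330.7] [[ 0.571 -0.093  0.   ]]
T mill [182  18  17  10  90] [190.8  23.5] [[1.144 0.477 0.   ]]
T mill [314 212  34  24 554] [329.7 223.8] [[0.548 0.101 0.   ]]
T dock [302   0  55  42 303] [319.9  28.2] [[1.121 0.098 0.   ]]
T dock [358   0  17  34  83] [362.2  20.9] [[ 1.142 -0.028  0.   ]]
T dock [ 66   2  61  38 134] [108.9  29.2] [[1.131 0.715 0.   ]]
T dock [446   2  19  20 123] 
[... 654 characters left out ...]
 368] [380.6 167.2] [[ 0.702 -0.049  0.   ]]
T dock [270 116  26  16 183] [281.9 126.1] [[0.827 0.221 0.   ]]
T dock [210 189  41   9 189] [233.8 192.5] [[0.641 0.361 0.   ]]
T dock [372 209  56  56 271] [393.  236.8] [[ 0.509 -0.069  0.   ]]
T dock [244 210  39  45 258] [261.1 229.8] [[0.537 0.289 0.   ]]
T dock [330 214  18  17 212] [338.1 221.6] [[0.554 0.078 0.   ]]
T dock [377 270  30  10  81] [390.8 275.5] [[ 0.406 -0.055  0.   ]]
T dock [317 272  29  15 114] [335.1 278.3] [[0.403 0.095 0.   ]]
T dock [345 277  27   6  62] [356.3 278.4] [[0.401 0.038 0.   ]]
T dock [171 281  29   6  77] [185.5 284. ] [[0.399 0.494 0.   ]]
T dock [128 283  40   6  95] [147.2 285. ] [[0.4   0.595 0.   ]]
```

View pics/a.png

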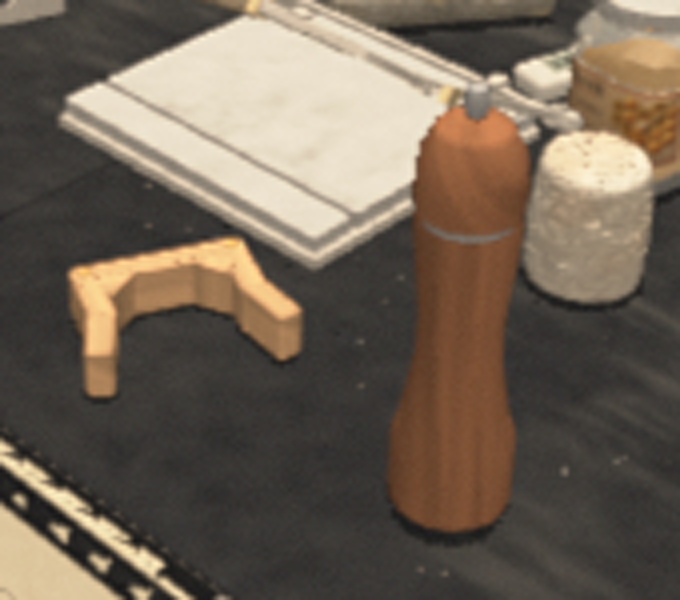

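View pics/b.png

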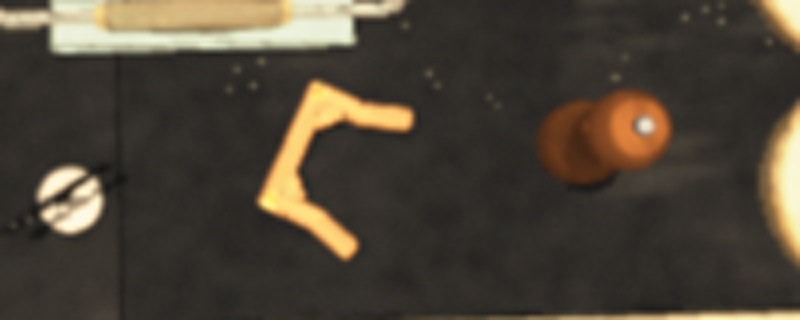

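The crops show the dock's back corners at b (316,82) and (262,205), with its arm tips near (412,119) and (351,249). The mill's ball is at b (645,126) and a (478,88). I triangulate these.

```bash
cat >> h.py <<'E'
def a2(p):return (np.array(p)+.5)/4-.5+[190,150]
def b2(p):return (np.array(p)+.5)/4-.5+[180,190]
E
python3 - <<'E'
from h import *
S=pickle.load(open("scene0.pkl","rb"));T=pickle.load(open("top0.pkl","rb"))
for n,a,b,z in(("backL",(70,270),(261,205),.028),("backR",(238,239),(316,81),.028),("tipLouter",(84,356),(346,259),.028),("tipLinner",(117,355),(357,242),.028),("tipRinner",(278,325),(413,130),.028),("tipRouter",(301,308),(413,108),.028),("ball",(478,86),(646,126),.2)):
    p,e=tri(S,a2(a),T,b2(b));print(n,p.round(4),"gap",e.round(4),"S",plane(S,a2(a),z)[0,:2].round(4),"T",plane(T,b2(b),z)[0,:2].round(4))
# foot: scene contour lower; top-left circle
print("foot near edge S",plane(S,a2((453,530)),0).round(4),"top left edge",plane(T,b2((539,142)),.03).round(4))
for p in ((389,445),(515,440)): print(plane(S,a2(p),.034).round(4))
# silhouettes of foot: side tangents around z~.017
h=cv2.cvtColor(S["frame"],cv2.COLOR_BGR2HSV);m=cv2.inRange(h,(3,100,30),(13,255,220))
for v in range(255,284,2):
    u=np.where(m[v,270:340])[0]+270;print(v,u.min(),u.max(),end=' | ')
for nm,ms in(("oil",((45,100,30),(85,255,200))),):
    for n,s in(("S",S),("T",T)):
        mm=cv2.inRange(cv2.cvtColor(s["frame"],cv2.COLOR_BGR2HSV),*ms);k,l,st,c=cv2.connectedComponentsWithStats(mm)
        i=1+st[1:,4].argmax();print(n,nm,st[i])
for n,s,p in(("drumS",S,(337,220)),("drumT base",T,(301,161)),("priceS",S,(172,201)),("priceT",T,(197,240)),("bigcheese T",T,(399,237))):print(n,plane(s,p,0).round(3))
E
```

```text
backL [0.508  0.3335 0.0282] gap 0.0005 S [0.508  0.3338] T [0.5082 0.3333]
backR [0.5881 0.2955 0.0265] gap 0.0026 S [0.5855 0.2947] T [0.589  0.2947]
tipLouter [0.4711 0.2789 0.0256] gap 0.0015 S [0.4686 0.2769] T [0.4717 0.2785]
tipLinner [0.4827 0.2706 0.0243] gap 0.0006 S [0.4799 0.2667] T [0.4825 0.271 ]
tipRinner [0.5535 0.2323 0.0247] gap 0.0037 S [0.5489 0.2304] T [0.5548 0.2314]
tipRouter [0.5682 0.2318 0.0273] gap 0.0031 S [0.5662 0.232 ] T [0.5693 0.2308]
ball [0.5433 0.1188 0.2056] gap 0.0005 S [0.5509 0.1248] T [0.5438 0.1173]
foot near edge S [[0.5252 0.1012 0.    ]] top left edge [[0.5445 0.1485 0.03  ]]
[[0.5167 0.1321 0.034 ]]
[[0.5575 0.0962 0.034 ]]
255 288 317 | 257 288 318 | 259 287 318 | 261 287 318 | 263 287 318 | 265 287 318 | 267 287 317 | 269 287 317 | 271 287 317 | 273 287 317 | 275 288 316 | 277 289 315 | 279 292 313 | 281 295 311 | Traceback (most recent call last):
  File "<stdin>", line 11, in <module>
    return umr_minimum(a, axis, None, out, keepdims, initial, where)
ValueError: zero-size array to reduction operation minimum which has no identity
```

```bash
cat >> h.py <<'E'
from scipy.spatial.transform import Rotation as Ro
D=np.array([.532,.280]);Y=np.array([.430,.903])
def st(goal=None,push=None):
    from plant import get_obs
    o=get_obs();R=Ro.from_euler('xyz',o["orientation"],degrees=True).as_matrix();p=np.array(o["tool_pos"])
    print("t",round(float(o["clock"]),2),"p",p.round(4),"F",np.round(o["force"],1),"open",round(float(o["opening"]),4),"q",np.round(o["joint_pos"],1))
    print("x",R[:,0].round(3),"y",R[:,1].round(3),"z",R[:,2].round(3))
    if goal is not None: print("to goal, tool mm",(R.T@(np.array(goal)-p)*1000).round(1))
    if push is not None:
        for s in(1,-1):
            v=R.T@np.array([*push,0])*s;print("turn about x to align y*%d with push"%s,np.degrees(np.arctan2(v[2],v[1])).round(1))
    return o,R,p
E
python3 -c "
from h import *
st((.575,.045,.29),(-.428,.904))"
```

```text
t 0.1 p [0.2069 0.642  0.2257] F [ 0.  -0.1 -0. ] open 0.0877 q [ 88.6  20.6   0.6  -0.  -70.1 -16.5]
x [-0.    -0.001 -1.   ] y [ 0.952 -0.307  0.   ] z [-0.307 -0.952  0.001]
to goal, tool mm [-63.6 533.5 455.4]
turn about x to align y*1 with push -133.2
turn about x to align y*-1 with push 46.8
```

>>> arm_command:
  commands: [-32,20,18,0,23,-32,50,43,0,23,0,50,43,0,23,0,50,43,0,23,0,50,43,0,23]

```text
clock: 0.72
tool_pos: [0.3484, 0.4079, 0.2848]
orientation: [11.3, 89.6, -96.3]
force: [0.2, 0.4, -0.4]
opening: 0.0431
```

>>> arm_command:
  commands: [0,50,43,0,23,0,50,43,0,23,0,50,43,0,23,0,50,43,0,23,0,50,43,0,23]

```text
clock: 1.35
tool_pos: [0.5108, 0.1409, 0.2866]
orientation: [10.7, 89.6, -96.8]
force: [1.2, 0.9, 0.2]
opening: 0.0201
```

```bash
python3 -c "
from h import *
st((.575,.045,.29),(-.428,.904))
from plant import *
s=snapshot('scene');t=snapshot('top')
cv2.imwrite('pics/c.png',np.hstack([s['frame'][60:360,:400],t['frame'][60:360,130:500]]))"
```

```text
t 1.35 p [0.5108 0.1409 0.2866] F [1.2 0.9 0.2] open 0.0201 q [ 36.9   4.9 -12.    0.3 -73.4  35.6]
x [-0.001 -0.007 -1.   ] y [ 0.954 -0.3    0.001] z [-0.3   -0.954  0.007]
to goal, tool mm [-2.8 90.  72.2]
turn about x to align y*1 with push -132.8
turn about x to align y*-1 with push 47.2
```

View pics/c.png

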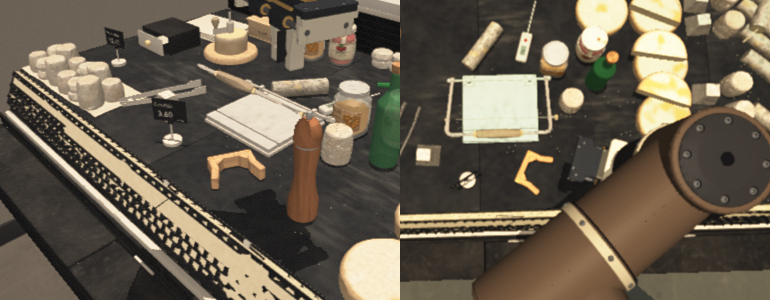

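>>> arm_command:
  commands: [0,45,36,0,23,0,45,36,0,23,0,10,8,0,23,0,0,0,10,23,0,0,0,10,23]

```text
clock: 2.08
tool_pos: [0.5837, 0.0288, 0.2847]
orientation: [5.8, 89.4, -122.5]
force: [0.4, 1.3, 1.2]
opening: 0.0202
```

>>> arm_command:
  commands: [0,0,0,10,23,0,0,0,10,23,0,0,0,10,23,30,0,0,3,23,50,0,0,0,23]

```text
clock: 2.7
tool_pos: [0.5836, 0.0329, 0.206]
orientation: [77.1, 89.7, -85.4]
force: [0.3, 0.2, -1.5]
opening: 0.0201
```

```bash
python3 -c "
from h import *
o,R,p=st((.575,.045,.20),(-.428,.904))
from plant import *
s=snapshot('scene')
cv2.imwrite('pics/d.png',cv2.resize(s['frame'][60:270,260:460],None,fx=2.8,fy=2.8))
for z in(0,.066,.1):
  for y in(-39,39): print(z,y,[(( proj(s,p+R@np.array([-z,y/1000,zz/1000]))[0]-[260,60])*2.8).round().tolist() for zz in(-96,0,96)])
"
```

```text
t 2.7 p [0.5836 0.0329 0.206 ] F [ 0.3  0.2 -1.5] open 0.0201 q [ 22.6  12.9 -12.9   0.3 -64.2  -5.2]
x [ 0.    -0.005 -1.   ] y [ 0.302 -0.953  0.005] z [-0.953 -0.302  0.001]
to goal, tool mm [  5.9 -14.2   4.6]
turn about x to align y*1 with push 172.2
turn about x to align y*-1 with push -7.8
0 -39 [[293.0, 251.0], [242.0, 324.0], [180.0, 413.0]]
0 39 [[428.0, 280.0], [389.0, 359.0], [342.0, 457.0]]
0.066 -39 [[307.0, 147.0], [256.0, 212.0], [191.0, 293.0]]
0.066 39 [[450.0, 172.0], [411.0, 244.0], [363.0, 333.0]]
0.1 -39 [[315.0, 89.0], [263.0, 150.0], [197.0, 226.0]]
0.1 39 [[462.0, 113.0], [424.0, 179.0], [376.0, 263.0]]
```

View pics/d.png

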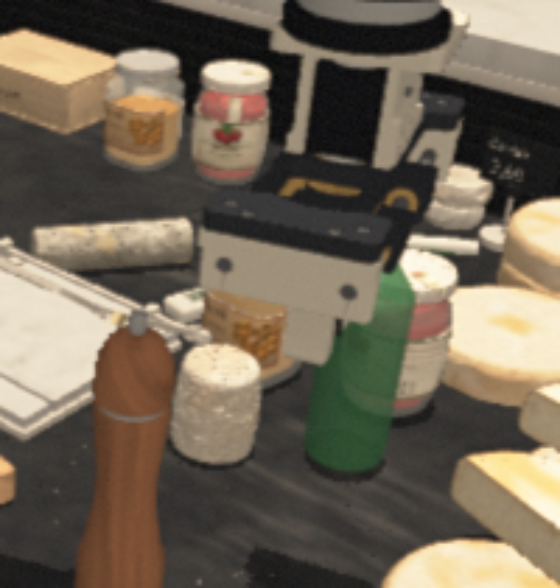

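The d picture shows the gripper body (bottom edge about (200,290)-(375,320)) is 78 mm deep. With the tool vertical, it would reach the mill's upper body before the fingertips reach the foot. The hand therefore has to lean back 20° or more.

Rows can't command tilt. However, at the edge of reach the arm approaches a pose only "as far as it can", so that may tilt the tool outward. I'll try this where radial is +y, well away from the goods.

>>> arm_command:
  commands: [-50,0,0,0,30,-55,0,0,0,30,0,-50,18,0,30,0,-55,20,0,30,0,-55,20,0,30]

```text
clock: 3.38
tool_pos: [0.4731, 0.1712, 0.3063]
orientation: [9.3, 88.8, -153.3]
force: [1.1, 1.3, 0.2]
opening: 0.0263
```

>>> arm_command:
  commands: [0,-55,20,0,30,0,-55,20,0,30,0,-55,20,0,30,0,-55,20,0,30,0,-55,20,0,30]

```text
clock: 4.0
tool_pos: [0.2855, 0.4108, 0.3132]
orientation: [2.9, 88.9, -159.5]
force: [-0.3, 0.5, 0.1]
opening: 0.0265
```

>>> arm_command:
  commands: [0,-55,20,0,30,0,-55,20,0,30,0,-55,20,0,30,0,-55,20,0,30,0,-55,20,0,30]

```text
clock: 4.62
tool_pos: [0.0953, 0.6484, 0.3205]
orientation: [-2.5, 89.0, -164.6]
force: [1.0, 0.3, 0.1]
opening: 0.026
```

```bash
python3 -c "
from h import *
st((.03,.80,.30),(0,1))"
```

```text
t 4.62 p [0.0953 0.6484 0.3205] F [1.  0.3 0.1] open 0.026 q [ 98.1  16.6   7.5  -1.  -81.  -80. ]
x [-0.017 -0.005 -1.   ] y [ 0.308 -0.951 -0.001] z [-0.951 -0.308  0.017]
to goal, tool mm [  20.9 -164.3   15.1]
turn about x to align y*1 with push -162.1
turn about x to align y*-1 with push 17.9
```

>>> arm_command:
  commands: [0,-40,15,9,30,0,-40,6,9,30,0,-45,0,0,30,0,-45,0,0,30,0,-45,0,0,30]

```text
clock: 5.25
tool_pos: [0.0465, 0.8603, 0.3248]
orientation: [17.8, 89.0, -162.4]
force: [0.3, 1.3, 0.2]
opening: 0.0261
```

>>> arm_command:
  commands: [0,-50,0,0,30,0,-50,0,0,30,0,-50,0,0,30,0,-50,0,0,30,0,-50,0,0,30]

```text
clock: 5.88
tool_pos: [0.0378, 1.0048, 0.2609]
orientation: [-93.6, 85.4, 86.4]
force: [0.3, -0.1, 0.0]
opening: 0.0263
```

```bash
python3 -c "
from h import *
st((.03,.80,.30),(0,1))"
```

```text
t 5.88 p [0.0378 1.0048 0.2609] F [ 0.3 -0.1  0. ] open 0.0263 q [ 99.2  57.6  71.6   1.  -99.6 -99. ]
x [ 0.005  0.079 -0.997] y [ 0.001 -0.997 -0.079] z [-1.    -0.    -0.005]
to goal, tool mm [-55.2 201.1   7.7]
turn about x to align y*1 with push -180.0
turn about x to align y*-1 with push 0.0
```

The tilt grows in the right direction (4.5°), with J3 at its limit. I'll continue.

>>> arm_command:
  commands: [0,-60,0,0,30,0,-60,0,0,30,0,-60,0,0,30,0,-60,0,0,30,0,-60,0,0,30]

```text
clock: 6.5
tool_pos: [0.0246, 1.107, 0.2258]
orientation: [-96.6, 73.3, 83.6]
force: [-0.6, 0.3, 0.4]
opening: 0.0262
```

```bash
python3 -c "
from h import *
st((.03,.80,.30),(0,1))"
```

```text
t 6.5 p [0.0246 1.107  0.2258] F [-0.6  0.3  0.4] open 0.0262 q [100.3  61.2  71.7   4.8 -84.4 -99.9]
x [ 0.032  0.286 -0.958] y [ 0.009 -0.958 -0.286] z [-0.999  0.001 -0.033]
to goal, tool mm [-158.7  273.    -8.2]
turn about x to align y*1 with push 179.9
turn about x to align y*-1 with push -0.1
```

>>> arm_command:
  commands: [0,-60,0,0,30,0,-60,0,0,30,0,-60,0,0,30]

```text
clock: 6.88
tool_pos: [0.0163, 1.1575, 0.2376]
orientation: [-96.8, 65.7, 83.6]
force: [-0.8, 0.3, 0.1]
opening: 0.0265
```

```bash
python3 -c "
from h import *
st((.30,.45,.32),(0,1))"
```

```text
t 6.88 p [0.0163 1.1575 0.2376] F [-0.8  0.3  0.1] open 0.0265 q [ 101.    62.1   71.7    7.3  -76.4 -100.9]
x [ 0.046  0.409 -0.911] y [ 0.016 -0.912 -0.409] z [-0.999  0.004 -0.049]
to goal, tool mm [-351.7  616.3 -290.4]
turn about x to align y*1 with push 179.7
turn about x to align y*-1 with push -0.3
```

Now 24° lean toward +y. I'll bring the hand back to the near side of the mill.

>>> arm_command:
  commands: [-25,44,-21,0,30,-25,44,-21,0,30,-25,44,-21,0,30,-25,44,-21,0,30,-25,44,-21,0,30]

```text
clock: 7.5
tool_pos: [0.1057, 0.9193, 0.2515]
orientation: [-97.3, 66.7, 83.4]
force: [-0.1, 0.4, 1.0]
opening: 0.0267
```

>>> arm_command:
  commands: [-25,44,-21,0,30,-25,44,-21,0,30,-25,44,-21,0,30,-25,44,-21,0,30,-25,44,-21,0,30]

```text
clock: 8.12
tool_pos: [0.2088, 0.6586, 0.2902]
orientation: [-97.3, 66.7, 83.7]
force: [1.2, -0.3, 0.6]
opening: 0.0263
```

```bash
python3 -c "
from h import *
st((.45,.20,.35),(0,1))"
```

```text
t 8.12 p [0.2088 0.6586 0.2902] F [ 1.2 -0.3  0.6] open 0.0263 q [ 89.9   7.1 -14.3   3.5 -45.5 -90.8]
x [ 0.044  0.393 -0.919] y [ 0.026 -0.92  -0.392] z [-0.999 -0.007 -0.05 ]
to goal, tool mm [-224.5  404.6 -240.7]
turn about x to align y*1 with push -179.6
turn about x to align y*-1 with push 0.4
```

>>> arm_command:
  commands: [-25,45,-27,0,30,-25,45,-27,0,30,-25,45,-27,0,30,-25,45,-27,0,30,-25,45,-27,0,30]

```text
clock: 8.75
tool_pos: [0.3428, 0.3953, 0.3293]
orientation: [-97.3, 66.6, 84.2]
force: [2.1, 0.8, -0.7]
opening: 0.0262
```

>>> arm_command:
  commands: [-25,45,-27,0,30,-25,45,-27,0,30,-25,45,-27,0,30,-25,45,-27,0,30,-25,45,-27,0,30]

```text
clock: 9.38
tool_pos: [0.4798, 0.1349, 0.3698]
orientation: [-97.9, 66.2, 84.2]
force: [1.0, 1.6, -0.5]
opening: 0.0266
```

```bash
python3 -c "
from h import *
st((.57,.03,.33),(0,1))"
```

```text
t 9.38 p [0.4798 0.1349 0.3698] F [ 1.   1.6 -0.5] open 0.0266 q [ 20.5  -3.1  -4.7 -21.7 -78.2 -15.8]
x [ 0.04   0.401 -0.915] y [ 0.046 -0.916 -0.399] z [-0.998 -0.026 -0.055]
to goal, tool mm [ -2.  116.  -85.1]
turn about x to align y*1 with push -178.4
turn about x to align y*-1 with push 1.6
```

>>> arm_command:
  commands: [0,56,-42,0,30,0,56,-42,0,30,0,5,-4,0,30,0,0,0,-10,30,0,0,0,-10,30]

```text
clock: 10.0
tool_pos: [0.565, 0.0373, 0.3348]
orientation: [-118.3, 66.2, 84.3]
force: [-0.7, 0.8, 0.1]
opening: 0.0264
```

```bash
python3 -c "
from h import *
st((.575,.05,.10),(-.428,.904))"
```

```text
t 10.0 p [0.565  0.0373 0.3348] F [-0.7  0.8  0.1] open 0.0264 q [  6.5   7.4   2.7 -23.6 -80.8  19.1]
x [ 0.04   0.402 -0.915] y [ 0.392 -0.848 -0.356] z [-0.919 -0.345 -0.192]
to goal, tool mm [220.3  76.6  31.4]
turn about x to align y*1 with push 175.0
turn about x to align y*-1 with push -5.0
```

>>> arm_command:
  commands: [44,15,6,0,30,44,15,6,0,30,44,15,6,0,30,44,15,6,0,30,40,14,6,0,30]

```text
clock: 10.62
tool_pos: [0.5776, 0.0573, 0.11]
orientation: [-120.4, 66.0, 83.1]
force: [-0.2, -0.3, -0.4]
opening: 0.0261
```

```bash
python3 -c "
from h import *
o,R,p=st((.573,.059,.017),(-.428,.904))
from plant import *
s=snapshot('scene');t=snapshot('top')
cv2.imwrite('pics/e.png',np.hstack([s['frame'][60:360,150:500],t['frame'][60:360,130:480]]))"
```

```text
t 10.62 p [0.5776 0.0573 0.11  ] F [-0.2 -0.3 -0.4] open 0.0261 q [  7.7  18.3 -12.4 -28.2 -56.4  31.1]
x [ 0.049  0.404 -0.914] y [ 0.408 -0.843 -0.351] z [-0.912 -0.355 -0.206]
to goal, tool mm [85.4 29.4 22.7]
turn about x to align y*1 with push 175.8
turn about x to align y*-1 with push -4.2
```

View pics/e.png

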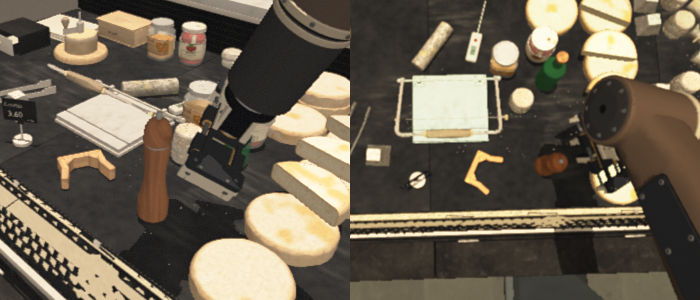

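The hand leans clear, close behind the mill; e shows the mill at (152,170), upright and unmoved. One check remains: the height of the nearest cheese wheel, under the low rear corner of the body.

```bash
python3 - <<'E'
from h import *
S=pickle.load(open("scene0.pkl","rb"));T=pickle.load(open("top0.pkl","rb"))
for s,(x,y) in((T,(399,237)),(S,(390,345))):
    h=cv2.cvtColor(s["frame"],cv2.COLOR_BGR2HSV);m=cv2.inRange(h,(12,15,150),(35,140,255))
    k,l,st_,c=cv2.connectedComponentsWithStats(m);print(st_[l[y,x]],c[l[y,x]])
for h in(0,.02,.03,.04,.05):
    c=plane(T,(399.5,237),h)[0];print(h,c.round(3),proj(S,c).round(1),[proj(S,c+[.06*a,.06*b,0]).round(0).tolist() for a,b in((.7,.7),(-.7,-.7),(.7,-.7),(-.7,.7))])
E
```

```text
[ 372  209   56   56 2409] [399.54586966 236.19012038]
[  340   131   172   253 21608] [437.12111255 265.12999815]
0 [ 0.508 -0.086  0.   ] [[394.4 352.3]] [[[385.0, 321.0]], [[406.0, 389.0]], [[435.0, 353.0]], [[353.0, 352.0]]]
0.02 [ 0.507 -0.079  0.02 ] [[391.9 340.1]] [[[382.0, 309.0]], [[403.0, 376.0]], [[433.0, 340.0]], [[351.0, 340.0]]]
0.03 [ 0.507 -0.075  0.03 ] [[390.6 333.9]] [[[381.0, 303.0]], [[402.0, 370.0]], [[432.0, 334.0]], [[349.0, 334.0]]]
0.04 [ 0.507 -0.071  0.04 ] [[389.3 327.7]] [[[380.0, 297.0]], [[400.0, 363.0]], [[431.0, 328.0]], [[348.0, 328.0]]]
0.05 [ 0.507 -0.067  0.05 ] [[388.  321.4]] [[[379.0, 291.0]], [[399.0, 356.0]], [[430.0, 322.0]], [[346.0, 321.0]]]
```

>>> arm_command:
  commands: [0,0,0,10,30,40,15,5,0,30,0,0,0,0,30]

```text
clock: 11.1
tool_pos: [0.5777, 0.0613, 0.0702]
orientation: [-109.6, 66.0, 83.7]
force: [-0.1, -0.3, 0.8]
opening: 0.0262
```

```bash
python3 -c "
from h import *
o,R,p=st((.573,.060,.018),(-.428,.904))
print('corner',p+R@np.array([-.066,.039,.0965]))"
```

```text
t 11.1 p [0.5777 0.0613 0.0702] F [-0.1 -0.3  0.8] open 0.0262 q [  7.8  21.3 -13.7 -29.7 -52.8  23.4]
x [ 0.044  0.405 -0.913] y [ 0.24  -0.892 -0.383] z [-0.97  -0.202 -0.137]
to goal, tool mm [47.  20.  11.9]
turn about x to align y*1 with push 165.6
turn about x to align y*-1 with push -14.4
corner [ 0.49050029 -0.01971817  0.10233295]
```

>>> arm_command:
  commands: [24,10,6,0,30,20,9,5,0,30,0,0,0,0,30]

```text
clock: 11.48
tool_pos: [0.5784, 0.0608, 0.0285]
orientation: [-111.1, 65.9, 82.6]
force: [0.2, 0.4, 0.1]
opening: 0.0265
```

```bash
python3 -c "
from h import *
o,R,p=st((.573,.060,.018),(-.428,.904))
v=np.array([-.428,.904,0])*10
print('10mm along d1',(R.T@v).round(2),'10mm d2',(R.T@np.array([4.3,9.03,0])).round(2),'up10',(R.T@[0,0,10]).round(2))"
```

```text
t 11.47 p [0.5784 0.0608 0.0285] F [0.2 0.4 0.1] open 0.0265 q [  7.3  24.4 -15.1 -31.8 -48.6  27.3]
x [ 0.053  0.405 -0.913] y [ 0.247 -0.891 -0.381] z [-0.968 -0.206 -0.147]
to goal, tool mm [9.  3.4 6.9]
turn about x to align y*1 with push 165.9
turn about x to align y*-1 with push -14.1
10mm along d1 [ 3.44 -9.11  2.28] 10mm d2 [ 3.89 -6.98 -6.02] up10 [-9.13 -3.81 -1.47]
```

>>> arm_command:
  commands: [11,4,7,0,30,3.4,-9.1,2.3,0,30,3.4,-9.1,2.3,0,30,3.4,-9.1,2.3,0,30,3.4,-9.1,2.3,0,30]

```text
clock: 12.1
tool_pos: [0.5566, 0.0983, 0.0185]
orientation: [-111.7, 65.8, 82.0]
force: [-0.2, -1.2, -1.1]
opening: 0.0261
```

```bash
cat >> h.py <<'E'
def mill():
    "mill foot from top view: orange blob, ball triangulated is left to the eye; axis from scene+top silhouettes"
    from plant import snapshot
    r=[]
    for n in("scene","top"):
        s=snapshot(n);h=cv2.cvtColor(s["frame"],cv2.COLOR_BGR2HSV);m=cv2.inRange(h,(3,120,40),(12,255,220))
        if n=="top": m|=cv2.inRange(h,(3,120,40),(14,255,255))
        k,l,st_,c=cv2.connectedComponentsWithStats(m);m[:150]=0
        q=[i for i in range(1,k) if st_[i,4]>200 and 200<c[i][0]<400 and 160<c[i][1]<290]
        if not q: print(n,"none");continue
        i=max(q,key=lambda i:st_[i,4]);r.append((s,st_[i],c[i],l==i))
        if n=="scene":
            ys,xs=np.where(l==i);b=ys.max();foot=plane(s,(xs[ys>=b-1].mean(),b+.5),0)[0];v=np.array([.7,.714])
            hd=xs[ys<ys.min()+30].mean();ft=xs[ys>b-25].mean()
            print("scene bbox",st_[i],"foot centre",(foot[:2]+.027*v).round(4),"head-foot col",round(hd-ft,1))
        else: print("top bbox",st_[i],"left edge y",plane(s,(st_[i,0],c[i][1]),.02)[0].round(4))
    return r
E
python3 -c "
from h import *
o,R,p=st(None,(-.428,.904))
mill()
from plant import *"
```

```text
t 12.1 p [0.5566 0.0983 0.0185] F [-0.2 -1.2 -1.1] open 0.0261 q [ 11.5  23.3 -18.5 -33.2 -44.7  25.5]
x [ 0.057  0.405 -0.912] y [ 0.249 -0.891 -0.38 ] z [-0.967 -0.206 -0.151]
turn about x to align y*1 with push 166.0
turn about x to align y*-1 with push -14.0
scene bbox [ 281  175   35  105 1840] foot centre [0.5367 0.1369] head-foot col 14.9
top bbox [309 214  33  24 574] left edge y [0.5452 0.1612 0.02  ]
```

```bash
python3 -c "
from h import *
from plant import *
s=snapshot('scene');t=snapshot('top')
cv2.imwrite('pics/f.png',np.hstack([cv2.resize(s['frame'][150:300,200:350],(400,400)),cv2.resize(t['frame'][180:280,230:330],(400,400))]))"
```

```text
(no output)
```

View pics/f.png

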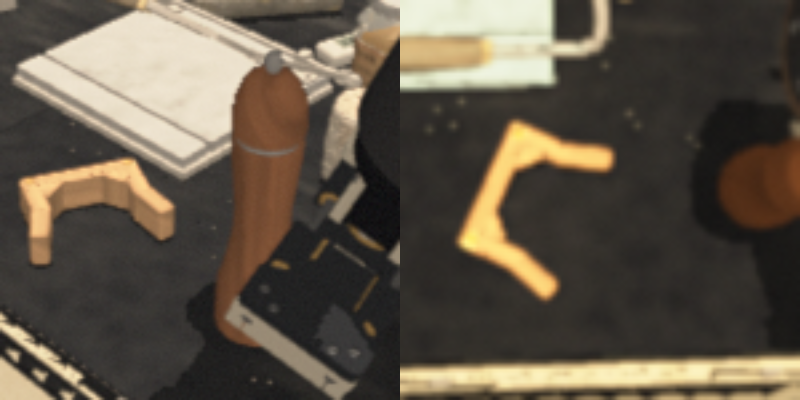

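f shows the mill upright at left (262,200), with the hand leaning back and clear of it. I continue pushing toward the dock's axis.

>>> arm_command:
  commands: [3.8,-8.8,3,0,30,3.5,-8.9,3,0,30,3.3,-9,3,0,30,3.3,-9,3,0,30,3.3,-9,3,0,30]

```text
clock: 12.92
tool_pos: [0.5317, 0.1434, 0.0175]
orientation: [-111.9, 65.9, 81.8]
force: [-0.2, -1.0, 0.5]
opening: 0.0267
```

```bash
python3 -c "
from h import *
o,R,p=st(None,Y)
mill()
f=-R[:2,1]/np.linalg.norm(R[:2,1]);print('facing',f,'mill est',p[:2]+.033*f)
print('10mm d1',(R.T@[-4.94,8.69,0]).round(2))"
```

```text
t 12.93 p [0.5317 0.1434 0.0175] F [-0.2 -1.   0.5] open 0.0267 q [ 17.1  21.5 -21.7 -34.2 -41.2  21.6]
x [ 0.058  0.405 -0.912] y [ 0.248 -0.891 -0.38 ] z [-0.967 -0.204 -0.152]
turn about x to align y*1 with push -139.3
turn about x to align y*-1 with push 40.7
scene bbox [ 258  169   30   81 1454] foot centre [0.552  0.2359] head-foot col 5.7
top bbox [332 200  61  25 297] left edge y [0.5799 0.0976 0.02  ]
facing [-0.26831849  0.96333026] mill est [0.52286432 0.17522228]
10mm d1 [ 3.23 -8.97  3.  ]
```

>>> arm_command:
  commands: [3.2,-8.9,3.2,0,30,3.2,-8.9,3.2,0,30,3.2,-8.9,3.2,0,30,3.2,-8.9,3.2,0,30,0,0,0,0,30]

```text
clock: 13.65
tool_pos: [0.5093, 0.1806, 0.0175]
orientation: [-111.8, 65.8, 81.9]
force: [-0.1, -0.5, -0.3]
opening: 0.0264
```

```bash
python3 -c "
from h import *
o,R,p=st(None,Y)
f=-R[:2,1]/np.linalg.norm(R[:2,1]);print('mill est',p[:2]+.033*f)
from plant import *
s=snapshot('scene');t=snapshot('top')
pickle.dump((s,t),open('g.pkl','wb'))
cv2.imwrite('pics/g.png',np.hstack([cv2.resize(s['frame'][150:300,180:330],(400,400)),cv2.resize(t['frame'][180:280,230:330],(400,400))]))"
```

```text
t 13.65 p [0.5093 0.1806 0.0175] F [-0.1 -0.5 -0.3] open 0.0264 q [ 22.   20.  -24.2 -34.7 -38.4  17.9]
x [ 0.057  0.405 -0.912] y [ 0.249 -0.891 -0.38 ] z [-0.967 -0.205 -0.152]
turn about x to align y*1 with push -139.2
turn about x to align y*-1 with push 40.8
mill est [0.50038081 0.21242848]
```

View pics/g.png

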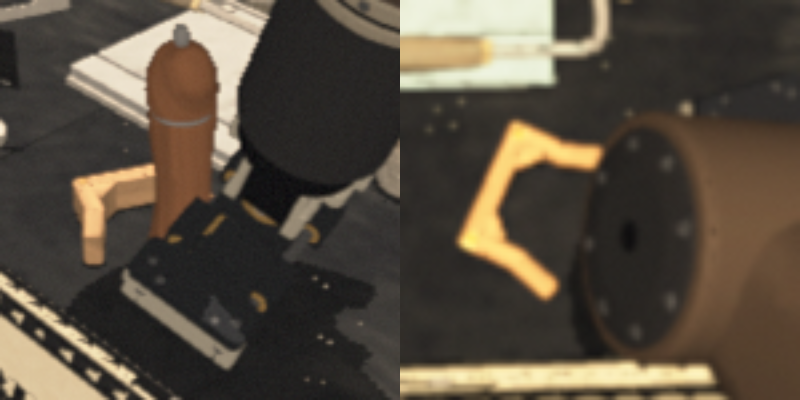

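```bash
python3 -c "
from h import *
s,t=pickle.load(open('g.pkl','rb'))
u=(np.array([181,33])+.5)/400*150-.5+[180,150]
print(u,plane(s,u,.2056),'check',plane(s,a2((478,86)),.2056))
m=plane(s,u,.2056)[0,:2];r=m-D;X=np.array([.903,-.43]);print('dock frame x,y',r@X,r@Y)
o,R,p=st((*(m-.05*Y),.0175),Y)"
```

```text
[247.5625 162.0625] [[0.49642656 0.20604985 0.2056    ]] check [[0.54307945 0.11885786 0.2056    ]]
dock frame x,y -0.0003242556615675532 -0.08207356590622254
t 13.75 p [0.5096 0.1802 0.0174] F [ 0.  -0.5 -0.8] open 0.0266 q [ 22.   20.1 -24.1 -34.7 -38.5  17.9]
x [ 0.058  0.405 -0.912] y [ 0.249 -0.891 -0.38 ] z [-0.967 -0.205 -0.152]
to goal, tool mm [-9.9  8.5 37.5]
turn about x to align y*1 with push -139.3
turn about x to align y*-1 with push 40.7
```

The mill stands on the dock's axis (0.3 mm off), 82 mm before home; g shows its ball at left (181,33), upright. I back off and turn to face along the dock's +y.

>>> arm_command:
  commands: [-9,23,-2,0,30,-9,22,-2,0,30,0,0,0,10.2,30,0,0,0,10.2,30,0,0,0,10.2,25]

```text
clock: 14.38
tool_pos: [0.5238, 0.1316, 0.0168]
orientation: [-80.0, 65.8, 82.2]
force: [0.8, 0.8, 0.1]
opening: 0.0233
```

>>> arm_command:
  commands: [0,0,0,10.2,22,0,0,0,2,22,0,0,0,0,22]

```text
clock: 14.75
tool_pos: [0.5236, 0.1309, 0.0163]
orientation: [-67.1, 65.8, 82.3]
force: [-0.7, 0.1, 0.8]
opening: 0.0197
```

```bash
python3 -c "
from h import *
o,R,p=st((.4964-.045*.43,.206-.045*.903,.018),Y)
print('d2 10mm',(R.T@np.array([4.3,9.03,0])).round(2),'corner',p+R@[-.066,.039,-.0965])"
```

```text
t 14.75 p [0.5236 0.1309 0.0163] F [-0.7  0.1  0.8] open 0.0197 q [ 15.7  21.2 -22.5 -34.5 -41.6 -21.2]
x [ 0.055  0.406 -0.912] y [-0.498 -0.781 -0.377] z [-0.865  0.475  0.159]
to goal, tool mm [ 9.9 -4.4 56.9]
turn about x to align y*1 with push 176.5
turn about x to align y*-1 with push -3.5
d2 10mm [ 3.9  -9.19  0.57] corner [0.58405998 0.0278178  0.04646072]
```

>>> arm_command:
  commands: [4,0,29,-3,22,4,-2,28,0,22,0,0,0,0,22]

```text
clock: 15.12
tool_pos: [0.4739, 0.1617, 0.0179]
orientation: [-70.3, 65.8, 82.4]
force: [-0.6, -0.4, 0.5]
opening: 0.0192
```

```bash
cat > ax.py <<'E'
from h import *
o,R,p=st(None,Y)
X=np.array([.903,-.43]);r=p[:2]-D;print('TCP in dock x,y mm',(r@X*1000).round(1),(r@Y*1000).round(1),'d2 10mm',(R.T@np.array([4.3,9.03,0])).round(2),'dockx 10mm',(R.T@np.array([9.03,-4.3,0])).round(2))
E
python3 ax.py
```

```text
t 15.12 p [0.4739 0.1617 0.0179] F [-0.6 -0.4  0.5] open 0.0192 q [ 21.1  17.6 -28.  -35.8 -37.9 -21.1]
x [ 0.054  0.406 -0.912] y [-0.449 -0.806 -0.385] z [-0.892  0.431  0.138]
turn about x to align y*1 with push 179.7
turn about x to align y*-1 with push -0.3
TCP in dock x,y mm -1.6 -131.8 d2 10mm [ 3.9  -9.21  0.05] dockx 10mm [-1.25 -0.59 -9.91]
```

>>> arm_command:
  commands: [3.9,-9.2,-1.3,0,22,3.9,-9.2,0,0,22,3.9,-9.2,0,0,22,3.9,-9.2,0,0,22,3.9,-9.2,0,0,22]

```text
clock: 15.75
tool_pos: [0.4997, 0.2079, 0.0174]
orientation: [-70.3, 65.9, 82.3]
force: [-1.2, -2.3, 1.8]
opening: 0.0192
```

```bash
python3 ax.py; python3 -c "
from h import *
from plant import *
s=snapshot('scene');t=snapshot('top')
cv2.imwrite('pics/i.png',np.hstack([cv2.resize(s['frame'][130:280,160:310],(400,400)),cv2.resize(t['frame'][180:280,230:330],(400,400))]))"
```

```text
t 15.75 p [0.4997 0.2079 0.0174] F [-1.2 -2.3  1.8] open 0.0192 q [ 25.6  19.6 -24.9 -34.7 -36.9 -26.4]
x [ 0.055  0.405 -0.913] y [-0.449 -0.807 -0.385] z [-0.892  0.431  0.138]
turn about x to align y*1 with push 179.7
turn about x to align y*-1 with push -0.3
TCP in dock x,y mm 1.9 -79.0 d2 10mm [ 3.89 -9.21  0.05] dockx 10mm [-1.25 -0.58 -9.91]
```

View pics/i.png

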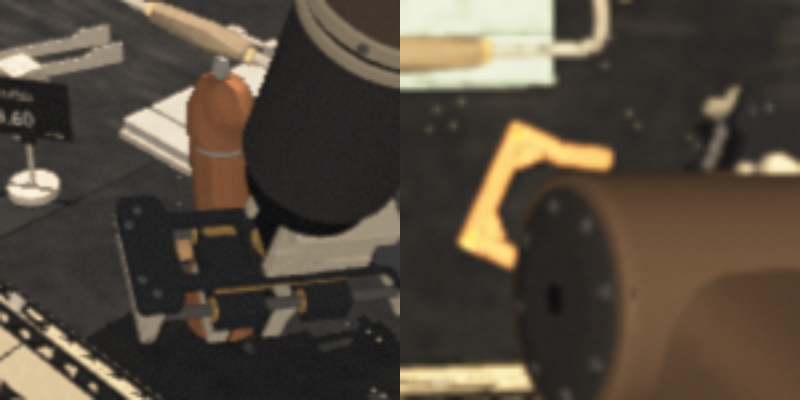

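i shows the mill still upright between the fingertips and the dock, with its ball at left (221,66). I continue.

>>> arm_command:
  commands: [3.9,-9.2,0.8,0,22,3.9,-9.2,0,0,22,3.9,-9.2,0,0,22,3.1,-7.4,0,0,22]

```text
clock: 16.35
tool_pos: [0.5163, 0.2449, 0.0173]
orientation: [-70.3, 65.9, 82.3]
force: [-0.8, -1.8, 0.6]
opening: 0.0192
```

```bash
python3 ax.py
```

```text
t 16.35 p [0.5163 0.2449 0.0173] F [-0.8 -1.8  0.6] open 0.0192 q [ 28.9  21.1 -22.6 -33.8 -36.2 -30.5]
x [ 0.054  0.405 -0.913] y [-0.449 -0.807 -0.385] z [-0.892  0.43   0.138]
turn about x to align y*1 with push 179.7
turn about x to align y*-1 with push -0.3
TCP in dock x,y mm 0.9 -38.5 d2 10mm [ 3.89 -9.21  0.05] dockx 10mm [-1.25 -0.58 -9.91]
```

Now small steps until the back wall is felt.

>>> arm_command:
  commands: [1.2,-2.8,0,0,22,1,-2,0,0,22]

```text
clock: 16.6
tool_pos: [0.5183, 0.2497, 0.0169]
orientation: [-70.2, 65.9, 82.5]
force: [-3.8, -9.7, 7.0]
opening: 0.0194
```

```bash
python3 ax.py|sed -n '1p;$p'
```

```text
t 16.6 p [0.5183 0.2497 0.0169] F [-3.8 -9.7  7. ] open 0.0194 q [ 29.4  21.4 -22.3 -33.6 -36.2 -31. ]
TCP in dock x,y mm 0.6 -33.3 d2 10mm [ 3.88 -9.22  0.04] dockx 10mm [-1.26 -0.57 -9.91]
```

>>> arm_command:
  commands: [0.8,-2,0,0,22]

```text
clock: 16.73
tool_pos: [0.5182, 0.25, 0.0166]
orientation: [-70.0, 66.1, 82.7]
force: [-4.3, -14.3, 9.4]
opening: 0.0188
```

```bash
python3 ax.py|sed -n '1p;$p'
```

```text
t 16.73 p [0.5182 0.25   0.0166] F [ -4.3 -14.3   9.4] open 0.0188 q [ 29.5  21.5 -22.2 -33.4 -36.2 -31.2]
TCP in dock x,y mm 0.5 -33.0 d2 10mm [ 3.85 -9.23  0.04] dockx 10mm [-1.27 -0.57 -9.9 ]
```

The mill reaches a hard stop where home was predicted (-33 mm, 15 N). I withdraw, straight back first.

>>> arm_command:
  commands: [-4,9,0,0,22,-10,23,0,0,22,-16,37,0,0,22,-16,37,0,0,22,-50,0,0,0,22]

```text
clock: 17.35
tool_pos: [0.4628, 0.1228, 0.0622]
orientation: [-69.6, 66.0, 83.1]
force: [1.9, 0.6, 1.8]
opening: 0.0191
```

>>> arm_command:
  commands: [-50,20,0,0,22,-50,20,0,0,22,-50,20,0,0,22,-50,20,0,0,22,-30,20,0,0,22]

```text
clock: 17.98
tool_pos: [0.4046, -0.0562, 0.2429]
orientation: [-70.8, 65.9, 81.9]
force: [1.5, -0.5, -0.6]
opening: 0.0195
```

```bash
python3 ax.py; python3 -c "
from h import *
from plant import *
s=snapshot('scene');t=snapshot('top');pickle.dump((s,t),open('j.pkl','wb'))
cv2.imwrite('pics/j.png',np.hstack([cv2.resize(s['frame'][130:250,180:300],(400,400),interpolation=2),cv2.resize(t['frame'][180:280,210:310],(400,400),interpolation=2)]))"
```

```text
t 17.98 p [ 0.4046 -0.0562  0.2429] F [ 1.5 -0.5 -0.6] open 0.0195 q [ -5.1  -1.9 -18.7 -25.1 -73.5 -14.8]
x [ 0.057  0.404 -0.913] y [-0.446 -0.808 -0.385] z [-0.893  0.429  0.134]
turn about x to align y*1 with push 179.8
turn about x to align y*-1 with push -0.2
TCP in dock x,y mm 29.5 -358.3 d2 10mm [ 3.89 -9.21  0.04] dockx 10mm [-1.22 -0.55 -9.91]
```

View pics/j.png

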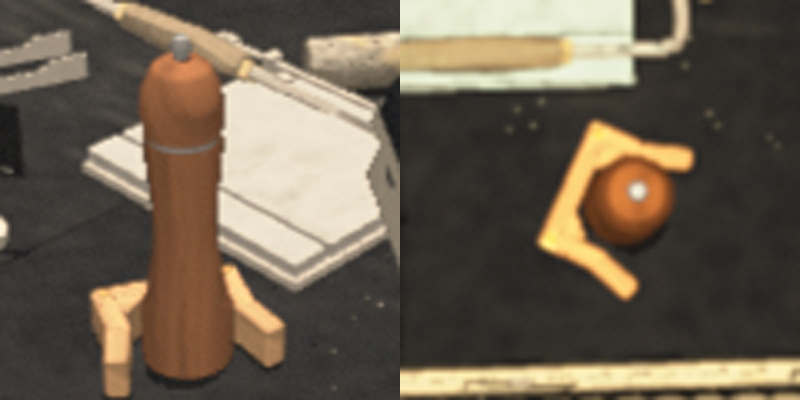

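j shows the mill upright in the dock, with its ball at scene (181,43) and top (638,190). I triangulate it and check that the bystanders stayed put.

```bash
python3 -c "
from h import *
s,t=pickle.load(open('j.pkl','rb'));S=pickle.load(open('scene0.pkl','rb'));T=pickle.load(open('top0.pkl','rb'))
u=(np.array([181,41])+.5)*.3-.5+[180,130];v=(np.array([238,190])+.5)/4-.5+[210,180]
p,e=tri(s,u,t,v);r=p[:2]-D;print(p.round(4),e.round(4),'dock x,y',r@[.903,-.43],r@Y)
# near lower foot edge in scene
f=(np.array([185,380])+.5)*.3-.5+[180,130];q=plane(s,f,0)[0,:2]+.027*np.array([.7,.714]);print('foot centre',q.round(4))
d0=cv2.absdiff(s['frame'],S['frame']).max(2)
for n,b in(('price',(150,150,190,210)),('drum',(318,180,356,226)),('bottle',(370,120,408,232))):
  x0,y0,x1,y1=b;print(n,'scene diff',d0[y0:y1,x0:x1].mean().round(1))
d1=cv2.absdiff(t['frame'],T['frame']).max(2)
for n,b in(('price',(180,225,215,255)),('drum',(286,145,316,176)),('bottle',(314,105,350,155)),('brick',(418,140,455,168))):
  x0,y0,x1,y1=b;print(n,'top diff',d1[y0:y1,x0:x1].mean().round(1))
"
```

```text
[0.5343 0.2781 0.2027] 0.0009 dock x,y 0.0029157647326079426 -0.000732889891427668
foot centre [0.5329 0.2794]
price scene diff 2.8
drum scene diff 113.8
bottle scene diff 49.7
price top diff 1.1
drum top diff 2.1
bottle top diff 1.1
brick top diff 1.0
```

```bash
python3 -c "
from plant import *
print(close_job())"
```

```text
the job is handed in; nothing more can be done
None
```

The pepper mill is standing upright in the dock, fully home as far as my checks show, and the job is handed in. The hand is well clear.

- **Method:** With the tool straight down, the gripper body would have hit the upper mill before the fingertips reached the foot. I leaned the hand back about 24° by reaching past the arm's limit, away from the goods. I then pushed low, with the fingertips about 20 mm up: first to the dock's axis, then along its +y until the back wall stopped it at about 15 N. The job took about 18 s of the 51 s allowed.
- **Mill position:** The steel ball triangulates to (0.534, 0.278, 0.203), about 3 mm from the estimated dock origin. The foot edge puts the axis at (0.533, 0.279), about 1 mm off. The mill looks upright and untouched in the last picture.
- **Bystanders:** In the top view, the areas round the price stand, drum cheese and oil bottle are unchanged. So is the area where I took the brick cheese to be; I didn't identify it for certain.
- **Checks that disagreed:** The scene view showed large differences at the drum cheese and the oil bottle. I put that down to the arm standing in front of them, since the top view shows neither moved. My automatic mill tracker also gave wrong values partway, once the hand hid the mill, so I used the ball's position instead.

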